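Mix a flask on the touch-head vortex mixer

ROBOT

A 6-joint arm with a two-finger parallel gripper is mounted at the origin on the work surface. World frame = base frame: x ahead of the robot, y to its left, z up, the work surface at z = 0. Lengths are in mm, angles in rad, forces in N, time in s.
With the tool pointing down it reaches from about 300 to 775 mm from the base axis. Payload 14.6 kg.
Tool frame: the origin (TCP) lies at the very end of the fingers, on their centre line; the grasp point (between the pads) lies 19 mm behind it; z points along the fingers, y is the line along which they close (so a half turn about z gives the same grasp; the last joint's range is limited). The gripper opens to 94 mm and grips with 3 to 60 N. Pads are 16 mm wide; open, the fingers measure 119 mm over their backs; the gripper's body (75 mm by 177 mm) begins 78 mm behind the grasp point.
Start: joints at [1.122, 0.3, 1.521, -0, 1.321, -0.067], TCP at [204.922, 510.388, 205.446] pointing down, gripper open.
Joint ranges: [-3.03, 3.03], [-0.79, 2.21], [0.23, 2.52], [-1.04, 4.18], [0, 3.07], [-2.55, 2.55]. Speed limits (rad/s): [2.22, 2.22, 2.57, 3.14, 3.14, 3.14].

INTERFACE

Orientations are given as [roll, pitch, yaw] about the fixed x, y, z axes, in that order (R = Rz(yaw) Ry(pitch) Rx(roll)).
In Python, from cell import manip gives the robot as it stands.
- The arm moves only by the tool servo_tool, never from a script. Its argument "motion" is a list that holds one entry, the list of rows, each a list of 7 numbers: the shift along the world's x, y, z as a fraction of full scale, then the turn, a rotation vector about the world's x, y, z as a fraction of full scale, then the closure, from 0 (fully open) to 1 (shut). In form: [[[x, y, z, rx, ry, rz, gripper], ...]]. A call has 1 to 10 rows; each row is the pose to reach, as a shift and turn from the pose commanded when the call began, turning the shorter way round; what a row does not reach only later rows make up. Full scale, the value 1, is 0.5 m for a shift and pi rad for a turn. A row lasts 1/10 s, in which the tool goes at most 50 mm and 8.59 degrees, less where a joint would pass 70% of its speed; a pose out of reach is approached as far as the arm can. A call with a number of a shift or a turn outside -1 to 1 is refused whole. A call with a gripper value outside its range is refused whole. The fingers move at their own pace and stop on an object; "newtons" is the grip in N (left out, the last holds). Time passes only in rows, so rows that repeat a pose let the fingers close. It gives the time, the measured TCP pose, the force, the opening and the grip force at its end, in the units of the state.
- manip.read_state(): the state, without advancing time (a new reading comes with each control period).
- manip.camera(name): name is "side" or "top"; returns a dict with "frame" (384x512x3 uint8, red, green, blue), "range_z" (384x512 float32, mm along the optical axis (not along the pixel's ray), 0 where there is no reading), "vfov" (degrees; the focal length in pixels is half the picture's height over the tangent of half this angle, whatever the lens; pixels are square), "cx", "cy" (the principal point, pixels), "cam_to_world" (4x4, takes a point from camera to world coordinates). Camera axes: x right, y down, z forward; pixel columns grow to the right and rows downward; lengths in mm; the calibration is good to about 2 mm. A picture is of the moment at which its call begins.
- manip.sign_off(): hands the job in; it is judged then, once.
The state is a dict: "clock": time; "joints": joint angles; "qd": joint speeds; "effort": joint torques, N m; "eef_pos": TCP position; "eef_rot": TCP orientation; "wrist_force": force on the tool from outside, world axes, zero at the start; "moment": the same for the moment, N m; "finger_gap": finger opening in mm; "finger_force": force on a finger pad.
Only numpy, scipy, OpenCV 4.12 (cv2) and the standard library are available. Lean on these libraries where they do the work, as an engineer would, in place of code of your own. Each camera call takes 0.05 s, during which the arm holds its last target. There are 200 camera calls.

TASK

The reagent in the smaller of the two round-bottom flasks has settled and must be mixed on the vortex mixer. First rock the mixer's switch over to touch mode by pressing down its front end (the end away from the mixing head), then lift the smaller flask out of its cork ring, seat it upright in the rubber ring of the mixing head and press it straight down until the sprung head has sunk nearly all its way. Finish while still holding the flask pressed down on the sunken head, without letting go; it is glass, so press gently, and leave the other vessels standing where they are.

Things in the scene. Friction and masses are not known exactly. Their poses are not given: they have to be found in the camera images.
- mixer: Vortex mixer, white wedge housing 185 long (x -100 to 85 mm), 132 wide (y), 102 high, fixed. Origin on the bench, z up; front, -x, faces roughly the robot. Its control panel, the front of the top, slopes up at 18 degrees, from 72 mm high at x -100 to 99 at x -20: rocker switch at y +30, round dial (34 wide, 12 high; leave it) at y -30. The mixing head is on top at x +25, y 0.
- rocker (a joint): Black rocker switch of the mixer, a paddle 38 mm long (up the slope), 24 wide, 6 thick, hinged across its middle 8.5 mm off the panel. 0 rad = off (front end up), 0.44 = its stop, touch mode (front end down); counts as switched above 0.3. Stays where it is left; needs about 3 to 4 N on its front end.
- rocker_press (a point): Point on the upper face of the rocker's front end, 12 mm from the hinge towards the mixer's front, where to press it; it moves with the rocker and sinks about 5 mm, square to the panel.
- cradle (a joint): The sprung mixing head (moves straight down): 0 m = up at rest, 0.010 = at its lower stop. Spring: it starts to sink at about 5 to 6 N of downward push (flask's weight included) and takes about 1 N more per mm, 15 N at the stop. The flask's weight alone does not sink it.
- cradle_seat (a point): Centre of the upper rim of the head's rubber ring (ring: 44 mm inside, 68 outside, 18 high, on a dish), 145 mm above the bench at rest; sinks with the head. The smaller flask's bulb rests on the inner rim, with the bulb's centre 23 mm above this point.
- small_flask: The smaller round flask, amber glass, black stopper: bulb 64 mm wide, straight neck 26 wide from 62 to 102 mm above its lowest point, rim 28 wide at 102 to 107, stopper 26 wide up to 117. 0.11 to 0.22 kg, weight low in the bulb. Origin: lowest point of the bulb, z up the neck. Starts upright in a cork ring, lowest point 19 mm above the bench.
- small_flask_bulb (a point): Centre of the smaller flask's bulb, 32 mm above its lowest point.
- small_flask_neck (a point): Point on the axis of the smaller flask's neck, 84 mm above its lowest point, where to grip (fingertips reaching up to 19 mm farther down stay clear of the bulb).
- large_flask: The larger round-bottom flask, same amber glass and black stopper; leave it. Bulb 85 mm in diameter, neck 29 mm, top of stopper 141 mm above its lowest point, which is the origin. It stands in the other cork ring; the two flasks may stand either way round.
- cork_a: Loose cork ring, 82 mm outside, 48 inside, 30 high, under the smaller flask. Origin: centre of its underside.
- cork_b: Another such cork ring, under the larger flask.
- conical_flask: Clear glass conical flask, 82 mm wide at the base, 124 high; leave it. Origin: centre of its underside, as for all below.
- wash_bottle: White wash bottle, 66 mm wide, 187 high to the top of its bent spout; leave it.
- sample_jar: Squat sample jar with a black lid, 60 mm wide, 75 high; leave it.
- beaker: Clear glass beaker, 72 mm wide, 95 high; leave it.
- tall_jar: Tall jar with a black lid, 68 mm wide, 110 high; leave it.

How it is judged:
By the outcome, as a careful person would: the job done as asked, in the order asked, and still so for the second after the job is handed in, while the arm keeps its last pose, push and grip.
It also fails if it takes over 64 s, if anything falls off the work surface, if the arm or the gripper's body presses on something with over 40 N, if the wrist force passes 120 N, or if a joint passes its speed limit or range.

## Working session

There is one attempt and no reset: what is moved stays moved. The work goes in short steps, Python scripts to look and compute and a tool call to move; the robot and the scene stay as the last step left them, time stands still between calls to the robot, and variables do not carry over. Pictures are saved under pics/ and viewed, at most 10 in all, crops included, and the job is handed in when it is done.

Besides the shell and the picture viewer there is one more tool, called after "Emit:" as a command line: name --argument value ..., lists and objects as JSON in quotes. servo_tool: Moves the arm, as the interface text tells. Its arguments: {"type":"object","properties":{"motion":{"type":"array"},"newtons":{"type":"number"}},"required":["motion"]}

```bash
mkdir -p pics; cat > h.py <<'E'
import numpy as np, cv2
from cell import manip
def cam(n):
    c=manip.camera(n); f=c["frame"].shape[0]/2/np.tan(np.radians(c["vfov"]/2)); c["f"]=f
    v,u=np.mgrid[0:384,0:512]; z=c["range_z"]
    P=np.stack([(u-c["cx"])/f*z,(v-c["cy"])/f*z,z,np.ones_like(z)],-1)@np.array(c["cam_to_world"]).T
    c["P"]=np.where(z[...,None]>0,P[...,:3],np.nan); return c
def ray(c,u,v,h):
    T=np.array(c["cam_to_world"]); d=T[:3,:3]@[(u-c["cx"])/c["f"],(v-c["cy"])/c["f"],1]; o=T[:3,3]
    return o+d*(h-o[2])/d[2]
E
python3 - <<'E'
from h import *
for n in("top","side"):
    c=cam(n); np.save(f"pics/{n}.npy",c["P"]); cv2.imwrite(f"pics/{n}0.png",cv2.resize(c["frame"][...,::-1],(768,576)))
    print(n,c["f"],c["cx"],c["cy"],np.round(c["cam_to_world"],3).tolist(),np.isnan(c["P"]).mean())
print(manip.read_state())
E
```

```text
top 401.82765204286835 259.3569254809493 190.99193324472043 [[-0.018, -0.998, 0.068, 513.345], [-1.0, 0.017, -0.008, -16.655], [0.006, -0.068, -0.998, 1334.139], [0.0, 0.0, 0.0, 1.0]] 0.0039215087890625
side 470.94363338274405 259.9382016977829 191.4515369441295 [[0.827, -0.422, 0.371, 136.678], [-0.562, -0.621, 0.547, -710.594], [-0.001, -0.661, -0.751, 1051.519], [0.0, 0.0, 0.0, 1.0]] 0.0038503011067708335
{'clock': 0.1, 'joints': array([ 1.12243394e+00,  3.00395311e-01,  1.52146453e+00, -7.14518953e-06,
        1.32069524e+00, -6.65909378e-02]), 'qd': array([-2.33439695e-04, -6.37700383e-04, -2.85951484e-03,  1.12125112e-03,
        8.74924172e-05, -1.52736883e-03]), 'effort': array([ 1.91318293e-03, -5.32642829e+01, -3.53284013e+01,  7.09969271e-02,
        2.35127733e-02, -6.40912049e-05]), 'eef_pos': array([204.8185699 , 510.2121672 , 204.97720706]), 'eef_rot': array([-3.14063190e+00, -5.71353804e-05,  2.75982295e+00]), 'wrist_force': array([-0.53138182, -0.31693086, -0.62578145]), 'moment': array([ 0.03486461, -0.0086312 ,  0.04464116]), 'finger_force': 0.0, 'finger_gap': 93.91149389512591}
```

View pics/top0.png

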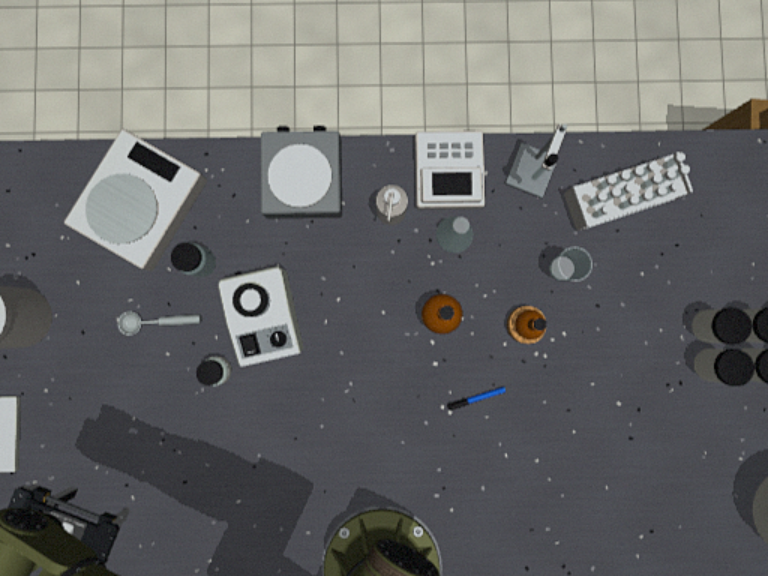

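View pics/side0.png

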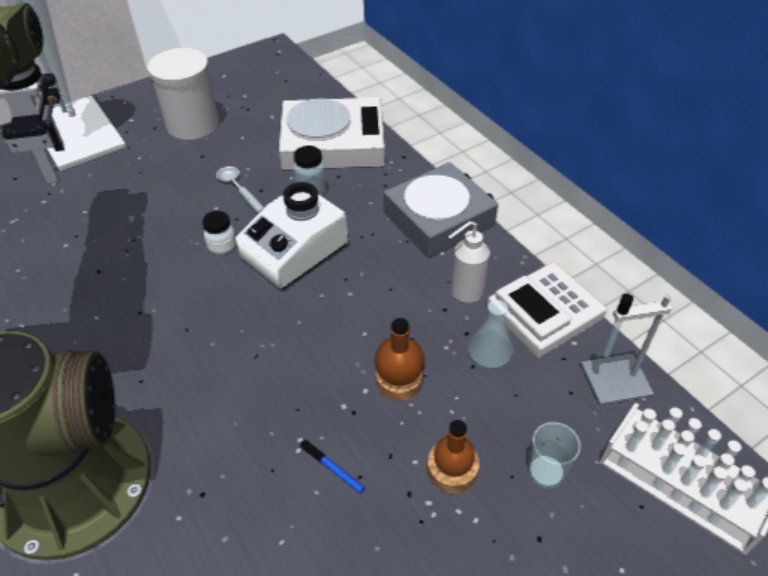

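Top view (768x576 px): the small flask's stopper is at (539,324) and its cork at (527,324); the large flask is at (442,313). The mixer's head ring is at (250,299), rocker at (249,345) and dial at (278,339). The side view agrees: the small flask is at (457,430) and the mixer at (290,235).

```bash
python3 - <<'E'
from h import *
from scipy import ndimage as N
for n in("top","side"):
    c=cam(n);P=c["P"];g=c["frame"].max(-1)
    print(n)
    boxes={"top":dict(stop=(345,205,370,228),head=(148,180,188,218),rock=(158,219,176,240),dial=(177,216,196,235)),
     "side":dict(stop=(295,276,320,296),head=(185,118,218,142),rock=(160,143,185,160),dial=(176,152,198,170))}[n]
    for k,(a,b,e,d) in boxes.items():
        m=np.zeros_like(g,bool); m[b:d,a:e]=g[b:d,a:e]<60
        z=P[...,2]
        lo={"stop":128,"head":135,"rock":80,"dial":85}[k]
        m&=(z>lo)&(z<lo+27)
        q=P[m]; ys,xs=np.nonzero(m)
        if len(q)==0: print(k,"none");continue
        print(k,len(q),"mean",q.mean(0).round(1),"med",np.median(q,0).round(1),"min",q.min(0).round(0),"max",q.max(0).round(0),"px",xs.mean().round(1),ys.mean().round(1))
        if k in("head","rock","dial","stop"):
            ct=max(cv2.findContours(m.astype(np.uint8),0,2)[0],key=len); r=cv2.minAreaRect(ct); print("  rect",np.round(r[0],1),np.round(r[1],1),round(r[2],1))
            h={"stop":136,"head":145,"rock":95,"dial":100}[k]; print("  ray",ray(c,*r[0],h).round(1))
    # housing flat top z~? : white pts
    m=(g>150)&(P[...,2]>60)&(P[...,2]<110)&(P[...,0]>330)&(P[...,0]<560)&(P[...,1]>60)&(P[...,1]<300)
    l,k=N.label(m); s=N.sum(m,l,range(1,k+1)); m=l==1+np.argmax(s)
    q=P[m]; r=cv2.minAreaRect(q[:,:2].astype(np.float32)); print("housing",r)
    # cork
    f=c["frame"].astype(int); z=P[...,2]; mm=(f[...,0]-f[...,2]>40)&(z>15)
    l,k=N.label(mm)
    for i in range(1,k+1):
        q=P[l==i]
        if len(q)>80: 
            t=q[(q[:,2]>26)&(q[:,2]<34)]
            print("amber",len(q),q.mean(0).round(0),"cork top",len(t), cv2.minEnclosingCircle(t[:,:2].astype(np.float32)) if len(t)>5 else 0)
E
```

```text
top
stop 49 mean [ 515.8 -323.1  136.3] med [ 515.  -322.9  136.1] min [ 506. -334.  132.] max [ 527. -312.  142.] px 359.6 215.7
  rect [359.5 215.5] [7. 7.] 90.0
  ray [ 516.4 -323.1  136. ]
head 217 mean [573.6 249.5 144.7] med [574.8 250.4 144.9] min [543. 217. 135.] max [605. 284. 151.] px 166.4 199.6
  rect [166.8 199.2] [21.2 21.9] 45.0
  ray [574.5 248.5 145. ]
rock 137 mean [485.6 262.4  94.7] med [485.9 262.5  95.3] min [461. 244.  82.] max [507. 282. 105.] px 165.9 229.1
  rect [166.1 229.5] [13.9 10.9] 74.1
  ray [484.3 262.   95. ]
dial 75 mean [494.8 202.6  98.1] med [494.1 201.4  98.1] min [482. 188.  90.] max [509. 218. 109.] px 185.2 225.7
  rect [185.  225.5] [ 9. 10.] 90.0
  ray [495.5 203.  100. ]
housing ((510.5334777832031, 237.70872497558594), (119.03694915771484, 129.09140014648438), 10.555867195129395)
amber 468 [ 540. -131.   94.] cork top 3 0
amber 431 [ 516. -313.   57.] cork top 147 ((516.2100830078125, -323.1008605957031), 40.483306884765625)
side
stop 101 mean [ 515.7 -327.2  136.5] med [ 515.8 -327.7  136.8] min [ 503. -339.  130.] max [ 529. -313.  14
[... 228 characters left out ...]
90.0
  ray [572.7 241.5 145. ]
rock 131 mean [485.4 252.9  94.3] med [486.1 253.7  95.6] min [462. 207.  80.] max [507. 275. 103.] px 173.6 152.7
  rect [172.8 152.2] [ 8.5 14.8] 45.0
  ray [483.9 255.3  95. ]
dial 92 mean [494.  202.3  96.3] med [493.2 196.4  96.1] min [481. 185.  86.] max [509. 253. 106.] px 184.4 161.2
  rect [185. 162.] [10. 10.] 90.0
  ray [492.6 194.8 100. ]
housing ((507.8214416503906, 232.12803649902344), (119.77472686767578, 134.2261962890625), 9.434428215026855)
amber 1100 [ 530. -156.   81.] cork top 158 ((538.6498413085938, -145.44931030273438), 39.69716262817383)
amber 977 [ 505. -338.   58.] cork top 304 ((515.404296875, -327.5598449707031), 41.063690185546875)
```

Emit:
servo_tool --motion '[[[0.528,-0.51,-0.13,0,0,0.175,1],[0.528,-0.51,-0.13,0,0,0.175,1],[0.528,-0.51,-0.13,0,0,0.175,1],[0.528,-0.51,-0.13,0,0,0.175,1],[0.528,-0.51,-0.13,0,0,0.175,1],[0.528,-0.51,-0.13,0,0,0.175,1],[0.528,-0.51,-0.13,0,0,0.175,1],[0.528,-0.51,-0.13,0,0,0.175,1],[0.528,-0.51,-0.13,0,0,0.175,1],[0.528,-0.51,-0.13,0,0,0.175,1]]]' --newtons 20

```text
clock: 1.2
eef_pos: [469.0, 255.0, 140.1]
eef_rot: [-3.142, -0.001, -2.975]
wrist_force: [-0.9, -0.6, 0.3]
finger_gap: 17.6
finger_force: 0.0
```

Emit:
servo_tool --motion '[[[0,0,-0.06,0,0,0,1],[0,0,-0.06,0,0,0,1],[0,0,-0.06,0,0,0,1],[0,0,-0.06,0,0,0,1]]]'

```text
clock: 1.6
eef_pos: [469.0, 256.2, 111.7]
eef_rot: [3.141, 0.001, -2.973]
wrist_force: [0.4, -0.2, -0.1]
finger_gap: 0.6
finger_force: 0.0
```

```bash
python3 - <<'E'
from h import *
c=cam("side"); i=c["frame"][60:200,110:260,::-1]
cv2.imwrite("pics/s1.png",cv2.resize(i,None,fx=5,fy=4.2)[:590])
s=manip.read_state();print(s["clock"],s["eef_pos"],s["eef_rot"],s["wrist_force"],s["finger_gap"])
E
```

```text
1.65 [469.10499621 256.02325397 111.72064179] [ 3.14114014e+00  1.58699034e-03 -2.97289098e+00] [0.22570029 0.65198929 0.22599471] 0.7096687770258836
```

View pics/s1.png

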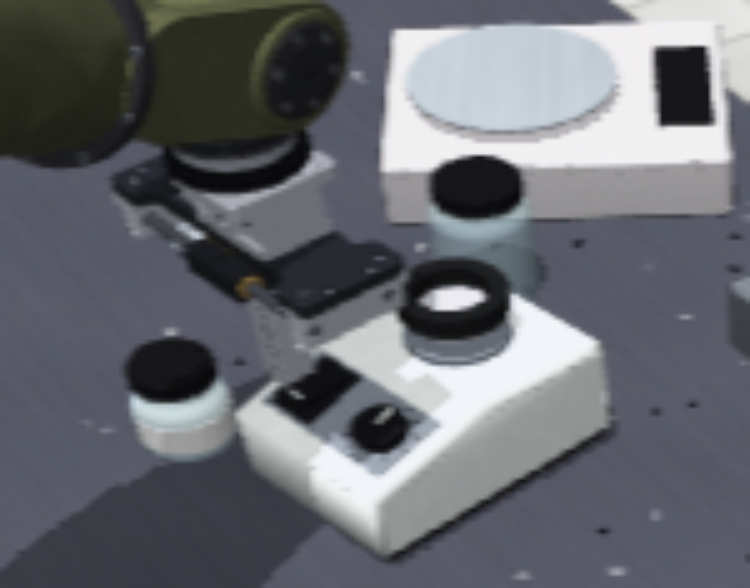

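The crop shows the closed fingertips, at about (290,370), over the rocker's front end at (300,395). I'll check the side camera's offset against the known fingertip position.

```bash
python3 - <<'E'
from h import *
c=cam("side");P=c["P"]
for lo,hi in((112,122),(122,140),(140,165)):
    m=(P[...,2]>lo)&(P[...,2]<hi)&(abs(P[...,0]-469)<40)&(abs(P[...,1]-256)<40)
    q=P[m];print(len(q),np.percentile(q,[3,50,97],axis=0).round(1).tolist())
T=np.array(c["cam_to_world"]);
p=np.linalg.inv(T)@[469,256,112,1];print("tip px",c["f"]*p[0]/p[2]+c["cx"],c["f"]*p[1]/p[2]+c["cy"])
E
```

```text
8 [[459.4, 245.7, 113.6], [462.5, 255.1, 120.2], [471.7, 259.1, 121.9]]
44 [[459.5, 240.4, 123.9], [466.3, 245.0, 131.2], [480.3, 265.1, 137.8]]
53 [[458.9, 239.9, 141.1], [462.5, 244.6, 152.4], [473.4, 262.4, 164.3]]
tip px 167.16943170528862 149.8660310071573
```

Emit:
servo_tool --motion '[[[0,0,-0.024,0,0,0,1],[0,0,-0.028,0,0,0,1],[0,0,-0.03,0,0,0,1],[0,0,-0.032,0,0,0,1],[0,0,-0.032,0,0,0,1]]]'

```text
clock: 2.2
eef_pos: [468.6, 255.3, 94.6]
eef_rot: [-3.142, -0.001, -2.974]
wrist_force: [-3.1, -1.2, 5.3]
finger_gap: 0.4
finger_force: 3.2
```

Emit:
servo_tool --motion '[[[0,0,-0.002,0,0,0,1],[0,0,-0.004,0,0,0,1],[0,0,-0.004,0,0,0,1]]]'

```text
clock: 2.5
eef_pos: [468.6, 255.4, 92.8]
eef_rot: [-3.142, -0.001, -2.974]
wrist_force: [-5.1, -1.3, 8.0]
finger_gap: 0.5
finger_force: 4.9
```

Emit:
servo_tool --motion '[[[0,0,-0.002,0,0,0,1],[0,0,-0.004,0,0,0,1],[0,0,-0.004,0,0,0,1]]]'

```text
clock: 2.8
eef_pos: [468.8, 255.5, 92.1]
eef_rot: [3.141, 0.0, -2.974]
wrist_force: [-12.0, -3.9, 22.4]
finger_gap: 0.5
finger_force: 12.9
```

Emit:
servo_tool --motion '[[[0,0,-0.002,0,0,0,1],[0,0,-0.004,0,0,0,1],[0,0,-0.004,0,0,0,1]]]'

```text
clock: 3.1
eef_pos: [469.0, 255.5, 91.6]
eef_rot: [3.141, 0.001, -2.974]
wrist_force: [-17.7, -7.9, 39.1]
finger_gap: 0.1
finger_force: 22.0
```

Emit:
servo_tool --motion '[[[0,0,0.06,0,0,0,1],[-0.1,-0.1,0.3,0,0,-0.05,0],[0,-0.5,0.3,0,0,-0.232,0],[0,-0.5,0.3,0,0,-0.232,0],[0,-0.5,0.3,0,0,-0.232,0],[0,-0.5,0.3,0,0,-0.232,0],[0,-0.5,0.3,0,0,-0.232,0],[0,-0.5,0.3,0,0,-0.232,0],[0,-0.5,0.3,0,0,-0.232,0]]]'

```text
clock: 4.0
eef_pos: [468.9, 4.9, 238.3]
eef_rot: [3.141, -0.0, 2.579]
wrist_force: [0.5, 0.2, 0.4]
finger_gap: 61.0
finger_force: 0.0
```

```bash
python3 - <<'E'
from h import *
for n in("side","top"):
    c=cam(n);P=c["P"];g=c["frame"].max(-1)
    b,d,a,e={"top":(219,240,158,176),"side":(143,160,160,185)}[n]
    m=np.zeros_like(g,bool); m[b:d,a:e]=True; m&=(g<60)&(P[...,2]>80)&(P[...,2]<110); q=P[m]
    R=np.array([[np.cos(.17),np.sin(.17)],[-np.sin(.17),np.cos(.17)]]); 
    x=((q[:,:2]-[573.5,245.5])@R.T)+[25,0]
    k=(x[:,0]>-80)&(x[:,0]<-40)&(abs(x[:,1]-29)<10); A=np.c_[x[k,0],np.ones(k.sum())]
    s=np.linalg.lstsq(A,q[k,2],rcond=None)[0]; print(n,k.sum(),"tilt deg",np.degrees(np.arctan(s[0])),"x range",x[k,0].min(),x[k,0].max())
s=manip.read_state();print(s["clock"],s["eef_pos"],s["eef_rot"],s["finger_gap"])
# before, saved
for n in("side","top"):
    P=np.load(f"pics/{n}.npy"); b,d,a,e={"top":(219,240,158,176),"side":(143,160,160,185)}[n]; q=P[b:d,a:e].reshape(-1,3)
    x=((q[:,:2]-[573.5,245.5])@R.T)+[25,0]; k=(x[:,0]>-76)&(x[:,0]<-46)&(abs(x[:,1]-29)<8); A=np.c_[x[k,0],np.ones(k.sum())]
    s=np.linalg.lstsq(A,q[k,2],rcond=None)[0]; print("before",n,np.degrees(np.arctan(s[0])))
E
```

```text
side 73 tilt deg 24.3960780521626 x range -79.98783803959074 -40.177536414576466
top 84 tilt deg 22.881730556662554 x range -79.6440875481529 -40.56857680979179
4.1 [468.67069227   6.20994668 237.90282907] [-3.14122681e+00 -9.20887560e-04  2.58158429e+00] 69.02088915216086
before side 0.976412988030875
before top 4.811615752169332
```

Rocker tilt has changed by over 20° in both views, so it is switched. Next the flask.

Emit:
servo_tool --motion '[[[0.094,-0.66,-0.14,0,0,0,0],[0.094,-0.66,-0.14,0,0,0,0],[0.094,-0.66,-0.14,0,0,0,0],[0.094,-0.66,-0.14,0,0,0,0],[0.094,-0.66,-0.14,0,0,0,0],[0.094,-0.66,-0.14,0,0,0,0],[0.094,-0.66,-0.14,0,0,0,0],[0.094,-0.66,-0.14,0,0,0,0],[0.094,-0.66,-0.14,0,0,0,0]]]'

```text
clock: 5.0
eef_pos: [516.2, -323.5, 167.3]
eef_rot: [3.141, -0.002, 2.581]
wrist_force: [-0.6, 0.9, -0.0]
finger_gap: 94.3
finger_force: 0.0
```

```bash
python3 - <<'E'
from h import *
c=cam("side"); i=c["frame"][220:340,230:380,::-1]
cv2.imwrite("pics/s2.png",cv2.resize(i,None,fx=5,fy=5,interpolation=2)); P=c["P"]
s=manip.read_state();p=s["eef_pos"];print(s["clock"],p,s["eef_rot"],s["finger_gap"])
ya=s["eef_rot"][2]; ax=np.array([np.sin(ya),-np.cos(ya)]); rd=np.array([np.cos(ya),np.sin(ya)])
m=(P[...,2]>167)&(P[...,2]<215); q=P[m][:,:2]-p[:2]; t=q@ax; r=q@rd
for sg in(1,-1):
    k=(t*sg>30)&(t*sg<70)&(abs(r)<20); print("finger",sg,k.sum(),np.percentile(t[k],[3,50,97]).round(1) if k.any() else 0,np.percentile(r[k],[3,50,97]).round(1) if k.any() else 0)
T=np.linalg.inv(np.array(c["cam_to_world"]))
for X in([*p,1],[516,-325,136,1]):
    v=T@X; print(c["f"]*v[0]/v[2]+c["cx"],c["f"]*v[1]/v[2]+c["cy"])
E
```

```text
5.05 [ 516.36530388 -323.02868646  168.0055122 ] [ 3.14133715e+00 -1.02425692e-03  2.58227253e+00] 94.0992982160827
finger 1 0 0 0
finger -1 96 [-61.5 -59.7 -51.9] [-9.8  0.3  8.2]
304.9222427087145 276.15162589755613
304.3085804691625 284.50094685147013
```

View pics/s2.png

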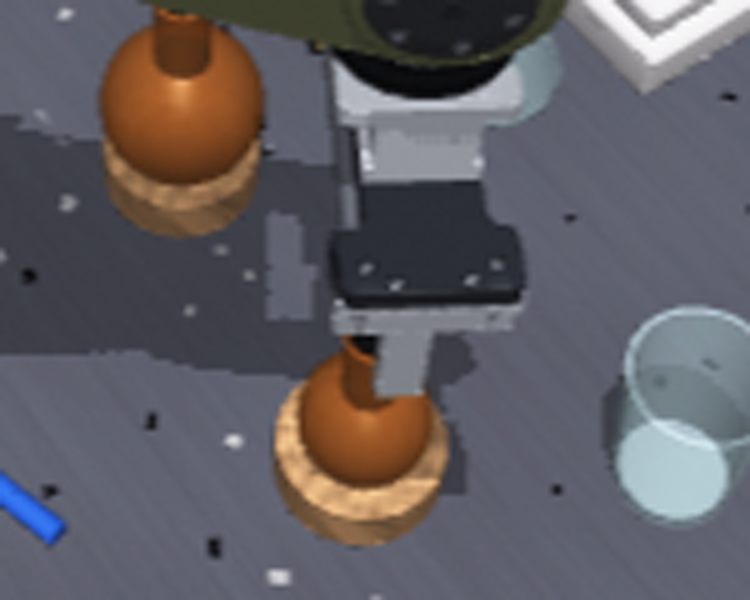

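The crop shows one finger at (405,365) in front of the neck at (365,375), with the other hidden behind it; the flask lies between the fingers and the surroundings are clear.

Emit:
servo_tool --motion '[[[0,-0.004,-0.06,0,0,0,0],[0,-0.004,-0.12,0,0,0,0],[0,-0.004,-0.165,0,0,0,0],[0,-0.004,-0.165,0,0,0,0],[0,-0.004,-0.165,0,0,0,0],[0,-0.004,-0.165,0,0,0,0.4],[0,-0.004,-0.165,0,0,0,0.6],[0,-0.004,-0.165,0,0,0,0.7]]]' --newtons 10

```text
clock: 5.85
eef_pos: [516.2, -326.7, 86.9]
eef_rot: [-3.142, 0.001, 2.581]
wrist_force: [-0.2, 0.4, 0.2]
finger_gap: 73.4
finger_force: 0.0
```

Emit:
servo_tool --motion '[[[0,0,0,0,0,0,0.75],[0,0,0,0,0,0,0.9],[0,0,0,0,0,0,0.9],[0,0,0,0,0,0,0.9],[0,0,0,0,0,0,0.9],[0,0,0,0,0,0,0.9],[0,0,0,0,0,0,0.9],[0,0,0,0,0,0,0.9],[0,0,0,0,0,0,0.9],[0,0,0,0,0,0,0.9]]]' --newtons 25

```text
clock: 6.85
eef_pos: [515.9, -326.6, 85.9]
eef_rot: [3.142, -0.0, 2.581]
wrist_force: [-0.3, -0.2, -0.7]
finger_gap: 26.6
finger_force: 25.0
```

Emit:
servo_tool --motion '[[[0,0,0.01,0,0,0,0.9],[0,0,0.03,0,0,0,0.9],[0,0,0.07,0,0,0,0.9],[0,0,0.13,0,0,0,0.9],[0,0,0.19,0,0,0,0.9],[0,0,0.25,0,0,0,0.9],[0,0,0.31,0,0,0,0.9],[0,0,0.36,0,0,0,0.9],[0,0,0.38,0,0,0,0.9],[0,0,0.38,0,0,0,0.9]]]'

```text
clock: 7.85
eef_pos: [516.1, -326.7, 277.3]
eef_rot: [-3.141, 0.002, 2.581]
wrist_force: [-0.7, -0.6, -1.6]
finger_gap: 26.6
finger_force: 25.0
```

```bash
python3 - <<'E'
from h import *
s=manip.read_state();print(s["clock"],s["eef_pos"],s["eef_rot"],s["finger_gap"],s["wrist_force"],s["moment"])
for n in("side","top"):
    c=cam(n);P=c["P"]; f=c["frame"].astype(int); 
    m=(P[...,0]>430)&(P[...,0]<620)&(P[...,1]<-230)&(f[...,0]-f[...,2]>40)
    k=m&(P[...,2]<45);q=P[k]; print(n,"cork",k.sum(),cv2.minEnclosingCircle(q[(q[:,2]>26)][:,:2].astype(np.float32)) if k.sum()>5 else 0,q[:,2].max() if k.any() else 0)
    k=m&(P[...,2]>120);q=P[k]
    if k.sum()>20: # sphere fit on bulb
        q=q[np.linalg.norm(q-[516,-327,240],axis=1)<60]; 
        A=np.c_[2*q,np.ones(len(q))]; s_=np.linalg.lstsq(A,(q**2).sum(1),rcond=None)[0]; print("  flask",len(q),q[:,2].min(),s_[:3].round(1),np.sqrt(s_[3]+s_[:3]@s_[:3]))
E
```

```text
7.85 [ 516.12559058 -326.74690052  277.33234864] [-3.14143650e+00  2.38992720e-03  2.58074623e+00] 26.61320488531716 [-0.74032835 -0.62265294 -1.59948052] [-0.04037239 -0.06051657  0.00428614]
side cork 794 ((516.1130981445312, -326.8731384277344), 42.392696380615234) 36.34911248204094
  flask 484 233.3955604829473 [ 515.3 -327.1  245.7] 30.22026945760367
top cork 237 ((516.029296875, -322.0866394042969), 39.891536712646484) 36.537388126932
  flask 114 234.3093416403774 [ 516.4 -322.9  242.6] 29.93483357499167
```

```bash
python3 - <<'E'
from h import *
for n in("side","top"):
    c=cam(n);P=c["P"];g=c["frame"].max(-1)
    m=(g<75)&(np.hypot(P[...,0]-573,P[...,1]-245)<42)&(P[...,2]>125)
    ct=max(cv2.findContours(m.astype(np.uint8),0,cv2.CHAIN_APPROX_NONE)[0],key=len)
    k=m&(P[...,2]>141)&(P[...,2]<150); q=P[k]
    print(n,k.sum(),"circ",cv2.minEnclosingCircle(q[:,:2].astype(np.float32)),"bbox mid",((np.percentile(q,1,axis=0)+np.percentile(q,99,axis=0))/2).round(1),q.mean(0).round(1))
    # inner hole: bright pixels inside ring, edge pixels ray-cast at 145
    hole=np.zeros_like(g); cv2.drawContours(hole,[ct],-1,1,-1); h=((hole>0)&~m).astype(np.uint8)
    hc=max(cv2.findContours(h,0,cv2.CHAIN_APPROX_NONE)[0],key=cv2.contourArea)
    o=np.array([ray(c,*p[0],145)[:2] for p in ct],np.float32); i=np.array([ray(c,*p[0],145)[:2] for p in hc],np.float32)
    print("  outer",cv2.minEnclosingCircle(o),"hole",cv2.minEnclosingCircle(i),i.min(0),i.max(0),"outer bbox",o.min(0),o.max(0))
E
```

```text
Traceback (most recent call last):
ValueError: max() iterable argument is empty
```

Emit:
servo_tool --motion '[[[0,0.1,0,0,0,0,0.9],[0.02,0.2,0,0,0,0,0.9],[0.04,0.3,0,0,0,0,0.9],[0.05,0.4,0,0,0,0,0.9],[0.06,0.5,0,0,0,0,0.9],[0.07,0.6,0,0,0,0,0.9],[0.08,0.7,0,0,0,0,0.9],[0.09,0.8,0,0,0,0,0.9],[0.1,0.88,0,0,0,0,0.9],[0.1,0.92,0,0,0,0,0.9]]]'

```text
clock: 9.0
eef_pos: [565.4, 136.7, 274.3]
eef_rot: [-3.14, -0.002, 2.583]
wrist_force: [0.9, -0.2, -1.5]
finger_gap: 26.9
finger_force: 25.0
```

```bash
python3 - <<'E'
from h import *
o=[]
for n in("side","top"):
    c=cam(n);P=c["P"];g=c["frame"].max(-1)
    b=(100,250,150,260) if n=="side" else (140,250,120,270)
    o.append(cv2.resize(c["frame"][b[0]:b[1],b[2]:b[3],::-1],(395,500)))
    k=(g<75)&(P[...,2]>138)&(P[...,2]<150)&(np.hypot(P[...,0]-573,P[...,1]-245)<45); q=P[k]
    print(n,k.sum())
    if k.sum()>20: print("circ",cv2.minEnclosingCircle(q[:,:2].astype(np.float32)),"mid",((np.percentile(q,2,axis=0)+np.percentile(q,98,axis=0))/2).round(1),q.mean(0).round(1))
cv2.imwrite("pics/s3.png",np.hstack(o))
E
```

```text
side 146
circ ((570.2395629882812, 248.91099548339844), 35.32170867919922) mid [566.7 247.7 143.8] [563.5 249.6 144.4]
top 0
```

View pics/s3.png

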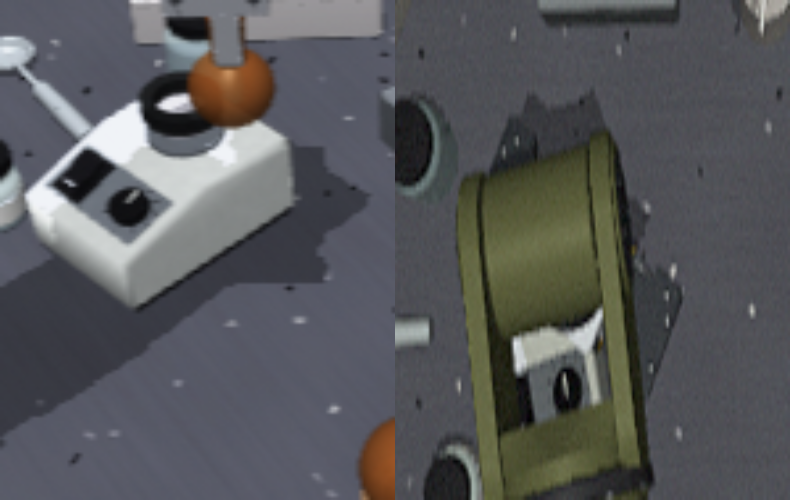

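Left (side) view: the bulb at (232,88) partly hides the head ring at (185,110). In the right (top) view the arm hides the head, so I'll use the first unobstructed range images for the ring.

```bash
python3 - <<'E'
from h import *
from scipy.optimize import least_squares as L
for n in("side","top"):
    P=np.load(f"pics/{n}.npy"); k=(P[...,2]>140)&(P[...,2]<150)&(np.hypot(P[...,0]-573,P[...,1]-245)<50); q=P[k]
    # centroid of polar: fit centre so radii lie within annulus 22..34
    r=L(lambda c:np.clip(np.abs(np.hypot(q[:,0]-c[0],q[:,1]-c[1])-28)-5,0,15),[573,245],diff_step=1e-3).x
    print(n,len(q),"annulus",r.round(1),"mid",((np.percentile(q,2,axis=0)+np.percentile(q,98,axis=0))/2).round(1),"ext",(np.percentile(q,98,axis=0)-np.percentile(q,2,axis=0)).round(1),np.median(q[:,2]),q.mean(0).round(1))
s=manip.read_state();p=s["eef_pos"]; c=cam("side");P=c["P"];f=c["frame"].astype(int)
k=(f[...,0]-f[...,2]>40)&(np.linalg.norm(P-(p-[0,0,35]),axis=-1)<50);q=P[k]
A=np.c_[2*q,np.ones(len(q))]; a=np.linalg.lstsq(A,(q**2).sum(1),rcond=None)[0]; print(p,"bulb",a[:3],np.sqrt(a[3]+a[:3]@a[:3]))
E
```

```text
side 207 annulus [573.9 247.9] mid [573.7 248.  145.1] ext [62.8 66.1  8. ] 145.2933631829702 [573.6 246.5 145.2]
top 237 annulus [575.3 250.2] mid [574.4 250.  145.2] ext [63.  62.7  8.8] 145.56675018434703 [575.  250.4 145.4]
[565.34787507 135.81408218 274.32309354] bulb [563.94936065 135.23736883 243.17642266] 29.71500514640588
```

Emit:
servo_tool --motion '[[[0.004,0.06,0,0,0,0,0.9],[0.01,0.12,0,0,0,0,0.9],[0.014,0.18,-0.02,0,0,0,0.9],[0.017,0.21,-0.05,0,0,0,0.9],[0.017,0.226,-0.08,0,0,0,0.9],[0.017,0.226,-0.1,0,0,0,0.9],[0.017,0.226,-0.1,0,0,0,0.9],[0.017,0.226,-0.1,0,0,0,0.9],[0.017,0.226,-0.1,0,0,0,0.9]]]'

```text
clock: 10.05
eef_pos: [574.8, 245.7, 226.9]
eef_rot: [3.141, 0.001, 2.58]
wrist_force: [-0.0, 0.1, -1.4]
finger_gap: 26.7
finger_force: 25.0
```

```bash
python3 - <<'E'
from h import *
c=cam("side"); i=c["frame"][90:170,150:250,::-1]
cv2.imwrite("pics/s4.png",cv2.resize(i,None,fx=7,fy=7,interpolation=2))
s=manip.read_state();p=s["eef_pos"];P=c["P"];f=c["frame"].astype(int);print(s["clock"],p,s["eef_rot"],s["wrist_force"])
k=(f[...,0]-f[...,2]>40)&(np.linalg.norm(P-(p-[0,0,35]),axis=-1)<50);q=P[k]
A=np.c_[2*q,np.ones(len(q))]; a=np.linalg.lstsq(A,(q**2).sum(1),rcond=None)[0]; print("bulb",a[:3],np.sqrt(a[3]+a[:3]@a[:3]))
ys,xs=np.nonzero(k);print("bulb px",xs.min(),xs.max(),ys.min(),ys.max())
T=np.linalg.inv(np.array(c["cam_to_world"]))
for X in([*(p-[0,0,35]),1],[574,248,145,1]):
    v=T@X; print(c["f"]*v[0]/v[2]+c["cx"],c["f"]*v[1]/v[2]+c["cy"])
m=(f.max(-1)<75)&(np.hypot(P[...,0]-573,P[...,1]-247)<45)&(P[...,2]>125)&(P[...,2]<152);ys,xs=np.nonzero(m);print("ring px",xs.min(),xs.max(),ys.min(),ys.max())
E
```

```text
10.1 [574.77764868 245.86722369 226.84190981] [3.14054197e+00 9.17671878e-04 2.58004000e+00] [-0.22127038 -0.1935302  -0.93511694]
bulb [573.58907662 243.92919486 196.00428572] 29.022836129876726
bulb px 188 209 106 126
198.30414059345148 116.80943413685175
199.30562760805645 129.09574829679286
ring px 188 211 124 140
```

View pics/s4.png

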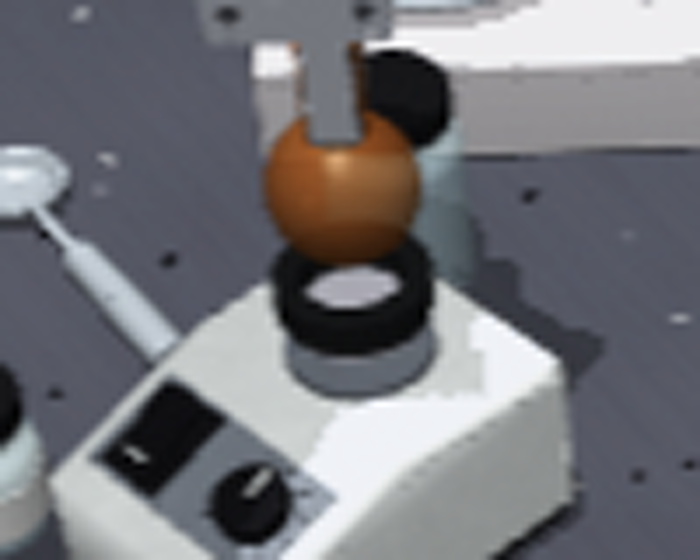

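The crop shows the bulb at (342,185) hanging above the ring at (355,290). Compared with the expected pixels, it needs about 2 mm more in y.

Emit:
servo_tool --motion '[[[-0.001,0.004,-0.01,0,0,0,0.9],[-0.001,0.004,-0.02,0,0,0,0.9],[-0.001,0.004,-0.03,0,0,0,0.9],[-0.001,0.004,-0.038,0,0,0,0.9],[-0.001,0.004,-0.038,0,0,0,0.9],[-0.001,0.004,-0.038,0,0,0,0.9]]]' --newtons 30

```text
clock: 10.7
eef_pos: [573.9, 248.4, 206.9]
eef_rot: [-3.142, -0.0, 2.581]
wrist_force: [0.9, -0.9, -1.3]
finger_gap: 26.5
finger_force: 30.0
```

Emit:
servo_tool --motion '[[[0,0,-0.003,0,0,0,0.9],[0,0,-0.006,0,0,0,0.9],[0,0,-0.006,0,0,0,0.9],[0,0,-0.006,0,0,0,0.9]]]'

```text
clock: 11.1
eef_pos: [573.9, 248.4, 204.0]
eef_rot: [3.141, 0.0, 2.581]
wrist_force: [-0.1, -0.2, -1.0]
finger_gap: 26.3
finger_force: 30.0
```

Emit:
servo_tool --motion '[[[0,0,-0.003,0,0,0,0.9],[0,0,-0.006,0,0,0,0.9],[0,0,-0.006,0,0,0,0.9],[0,0,-0.006,0,0,0,0.9]]]'

```text
clock: 11.5
eef_pos: [574.3, 248.5, 201.6]
eef_rot: [3.14, 0.001, 2.581]
wrist_force: [0.5, 0.9, 6.0]
finger_gap: 26.6
finger_force: 30.0
```

Emit:
servo_tool --motion '[[[0,0,-0.002,0,0,0,0.9],[0,0,-0.004,0,0,0,0.9],[0,0,-0.006,0,0,0,0.9],[0,0,-0.006,0,0,0,0.9],[0,0,-0.006,0,0,0,0.9]]]'

```text
clock: 12.0
eef_pos: [574.4, 248.5, 199.0]
eef_rot: [3.14, 0.001, 2.581]
wrist_force: [0.8, 0.2, 7.5]
finger_gap: 26.3
finger_force: 30.0
```

Emit:
servo_tool --motion '[[[0,0,-0.002,0,0,0,0.9],[0,0,-0.004,0,0,0,0.9],[0,0,-0.004,0,0,0,0.9],[0,0,-0.004,0,0,0,0.9]]]'

```text
clock: 12.4
eef_pos: [574.5, 248.5, 197.3]
eef_rot: [3.14, 0.002, 2.581]
wrist_force: [1.3, -0.5, 9.6]
finger_gap: 26.6
finger_force: 30.0
```

Emit:
servo_tool --motion '[[[0,0,-0.002,0,0,0,0.9],[0,0,-0.004,0,0,0,0.9],[0,0,-0.005,0,0,0,0.9],[0,0,-0.005,0,0,0,0.9]]]'

```text
clock: 12.8
eef_pos: [574.7, 248.6, 195.1]
eef_rot: [3.139, 0.002, 2.581]
wrist_force: [1.6, 0.9, 11.2]
finger_gap: 26.9
finger_force: 30.0
```

Emit:
servo_tool --motion '[[[0,0,-0.002,0,0,0,0.9],[0,0,-0.002,0,0,0,0.9],[0,0,-0.002,0,0,0,0.9],[0,0,-0.002,0,0,0,0.9]]]'

```text
clock: 13.2
eef_pos: [574.7, 248.6, 194.3]
eef_rot: [3.139, 0.002, 2.581]
wrist_force: [1.1, -0.8, 12.7]
finger_gap: 26.4
finger_force: 30.0
```

```bash
cat > chk.py <<'E'
from h import *
c=cam("side"); i=c["frame"][90:170,150:250,::-1]
cv2.imwrite("pics/s5.png",cv2.resize(i,None,fx=7,fy=7,interpolation=2))
P=c["P"];g=c["frame"].max(-1);F=[]
for _ in range(4): s=manip.read_state();F.append(s["wrist_force"]);cam("side")
print(s["clock"],s["eef_pos"],s["eef_rot"],np.mean(F,0),s["finger_gap"])
m=(g<75)&(np.hypot(P[...,0]-574,P[...,1]-247)<40)&(P[...,2]>118)&(P[...,2]<152);ys,xs=np.nonzero(m);print("ring px",xs.min(),xs.max(),ys.min(),ys.max(),np.percentile(P[m][:,2],[50,75,90]))
P0=np.load("pics/side.npy");print("same pixels region before",np.nanpercentile(P0[m][:,2],[50,75,90]))
E
python3 chk.py
```

```text
13.4 [574.73819773 248.57853257 194.25623326] [3.13882521e+00 2.37595110e-03 2.58067168e+00] [ 1.53104863 -0.05833525 12.33021343] 26.160351509856124
ring px 189 211 127 142 [136.21462434 138.87430546 143.69995889]
same pixels region before [138.30328989 144.84255901 146.61194456]
```

View pics/s5.png

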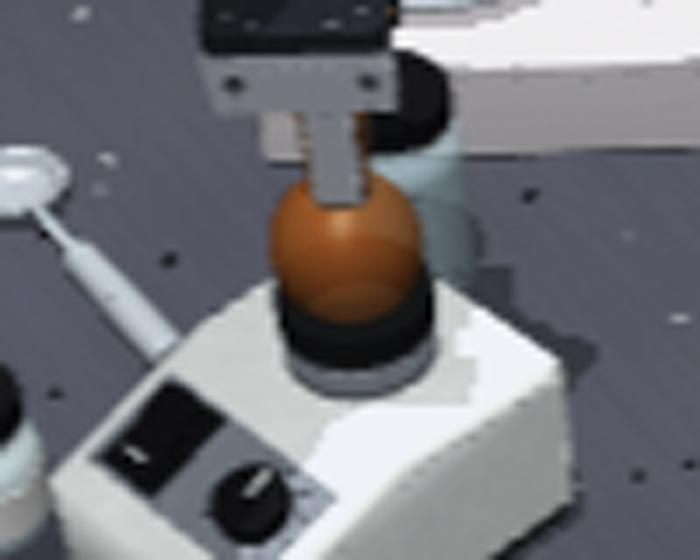

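The bulb sits in the sunken ring at (350,290), upright; push is about 13.7 N and sink about 8.5 mm. I'll go slightly deeper.

Emit:
servo_tool --motion '[[[0,0,-0.001,0,0,0,0.9],[0,0,-0.0015,0,0,0,0.9],[0,0,-0.0015,0,0,0,0.9],[0,0,-0.0015,0,0,0,0.9],[0,0,-0.0015,0,0,0,0.9],[0,0,-0.0015,0,0,0,0.9]]]'

```text
clock: 14.05
eef_pos: [574.8, 248.6, 193.6]
eef_rot: [3.139, 0.002, 2.581]
wrist_force: [1.1, -0.4, 13.1]
finger_gap: 26.7
finger_force: 30.0
```

```bash
python3 chk.py
```

```text
14.25 [574.79878858 248.58084996 193.63848452] [3.13864109e+00 2.52255374e-03 2.58064652e+00] [ 1.28574869 -0.12454134 12.40991001] 26.41274258754545
ring px 189 211 128 142 [135.7529465  138.11041187 145.11422683]
same pixels region before [138.18630571 144.64526169 146.57920799]
```

```bash
python3 - <<'E'
from h import *
F=[];B=[]
for _ in range(12):
    s=manip.read_state();F.append(s["wrist_force"][2]);p=s["eef_pos"];c=cam("side");P=c["P"];f=c["frame"].astype(int)
    k=(f[...,0]-f[...,2]>40)&(np.linalg.norm(P-(p-[0,0,35]),axis=-1)<50)&(P[...,2]<p[2]-12);q=P[k]
    A=np.c_[2*q,np.ones(len(q))]; a=np.linalg.lstsq(A,(q**2).sum(1),rcond=None)[0]; B.append([*(a[:3]-p),np.sqrt(a[3]+a[:3]@a[:3])])
print(s["clock"],np.mean(F),np.std(F),np.mean(B,0),np.std(B,0),p)
E
```

```text
14.85 12.777902842430082 0.6034831248506888 [ -1.41716257  -1.91447908 -32.1679921   29.18781791] [0.27017914 0.25970423 0.36429211 0.21269256] [574.79441236 248.59188636 193.66432031]
```

```bash
python3 -c "
from cell import manip
print(manip.sign_off())"
```

```text
the job is handed in; nothing more can be done
None
```

The job is handed in: the rocker is switched to touch mode, and the arm is still holding the small flask upright in the mixing head. The head has sunk about 9 of its 10 mm, estimated from a push of about 14 N and the tool height.

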